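# Close a small casting mould and hold it shut

## Task

Start the bench timer by pressing its push button fully down and letting it spring back up. Then take the upper half of the aluminium mould by its grip bar, fit it the right way round over the two dowels of the lower half, and press it down against the spring pins until the two faces meet flush. Finish while still holding the mould pressed shut - do not let go - and leave the other things on the bench where they are.

Things in the scene. Friction and masses are not known exactly. Their poses are not given: they have to be found in the camera images.
- start_top (a point): Centre of the top of the black push button (26 mm across, travel 6 mm, about 5 N when fully down) on the bench timer, a grey box 100 x 86 x 39 mm high that stands fixed on the bench. The button points straight up. Beware: a desk lamp shade hangs 0.44 m above the bench at the right (x 0.46 to 0.63, y -0.28 to -0.46).
- start (a joint): Travel of the push button in m: 0 = up, 0.006 = fully down; a spring returns it.
- upper_half (a point): Upper mould half, loose, aluminium, about 0.35 kg. Plate 112 (its x) x 72 (y) x 18 mm; on its middle a grip bar 44 (x) x 20 (y) x 30 mm high to be gripped across the 20 mm; 48 mm high in all. This point: on the centre line, 24 mm above the underside. Upright through holes: 12 mm wide at x = +38 mm, 8 mm wide at x = -38 mm from the centre, y = 0.
- lower_half (a point): Lower mould half, fixed: aluminium block 112 (its x) x 72 (y) mm on a flange 150 x 84 x 10 mm. This point: centre of its upper face, 32 mm above the bench. Upright dowels rise 27 mm from the face: 10 mm thick at x = +38 mm, 6 mm thick at x = -38 mm; the top 7 mm taper. The large hole goes over the thick dowel. Closed, upper_half is 24 mm straight above this point.
- ejector (a joint): How far the lower half's four spring pins are pressed in, in m: 0 = standing 5 mm out of its face, 0.005 = flush. They carry the upper half 5 mm above the face until it is pushed down: a push of about 4 N starts to move it, about 10 N closes it; press a little harder (15 N) to be sure.
- bezel_cup: Bystander: turned steel cup, 56 mm across, 18 mm high. Origin: centre of its underside.
- copper_disc: Bystander: dark copper disc, 24 mm across, 6 mm high. Origin: centre of its underside.
- brick: Bystander: broken piece of fire brick, 100 x 39 x 25 mm, long along its x. Origin: centre of its underside.
- flux_bottle: Bystander: plastic bottle with a lid, 55 mm across, 104 mm high. Origin: centre of its underside.
- solder_spool: Bystander: spool of solder wire, 52 mm across, 25 mm high. Origin: centre of its underside.
- tweezers: Bystander: steel tweezers, 150 x 22 x 10 mm, long along their x. Origin: centre of the underside.
- mould_top: The same upper mould half as a body (see upper_half). Origin: centre of its underside; same axes.
Things that resemble listed ones, but are neither listed nor needed, are in the scene too. Leave any green look-alike of the part that bears start_top alone.

How it is judged:
On the way, in this order (a step that is already met when the one before it is completed fails the run):
1. the timer's button is pressed fully down (value of joint start above 0.0048 m), for 0.05 s.
2. the button is let go and has sprung back up (value of joint start below 0.001 m), for 0.1 s.
3. the upper half is on both dowels and pressed down until the faces meet (z of upper_half in the frame of lower_half between 0.021 and 0.0258 m and horizontal distance between upper_half and lower_half below 0.003 m and angle between the x axis of upper_half and the x axis of lower_half, either way round below 0.05 rad and angle between upper_half's own z axis and vertical below 0.035 rad), for 0.3 s.
At the end, for the whole second after the job is handed in: The upper half is on both dowels, faces meeting within 1.8 mm (centres within 3 mm, turned < 0.05 rad, tilted < 0.035 rad), spring pins pressed in > 3.5 mm, the robot still holds or presses the upper half with > 3 N, and the timer's button is up (all of step 3 and value of joint ejector above 0.0035 m and contact force between any of the fingers, the arm and mould_top above 3 N and value of joint start below 0.001 m); the arm keeps its last pose, push and grip.
It fails at once if a bystander (cup, disc, brick, bottle, spool, tweezers) is moved by more than 30 mm (distance of any of bezel_cup, copper_disc, brick, flux_bottle, solder_spool, tweezers from where it was at the start of the episode above 0.03 m).
It also fails if it takes over 51 s, if anything falls off the work surface, if the arm or the gripper's body presses on something with over 40 N, if the wrist force passes 120 N, or if a joint passes its speed limit or range.

## Robot

A 7-joint arm with a two-finger parallel gripper is mounted at the origin on a cart in front of the work surface, level with it; the furniture and walls round the work are solid. World frame = base frame: x ahead of the robot, y to its left, z up, the work surface at z = 0. Lengths are in m, angles in rad, forces in N, time in s.
With the tool pointing down it reaches from about 0.4 to 0.85 m from the base axis. Payload 6.9 kg.
Tool frame: the origin (TCP) lies midway between the tips of the shut fingers; the grasp point (between the pads) lies behind it (ctrl.pinch_z is the z of the grasp point in the tool frame, in m); z points along the fingers, y is the line along which they close (so a half turn about z gives the same grasp; the last joint's range is limited). The gripper opens to 85 mm and grips with 20 to 120 N. Pads are 22 mm wide; open, the fingers measure 114 mm over their backs; the gripper's body (76 mm by 85 mm) begins 54 mm behind the grasp point. The pads swing forward as they close: fully open they stand 13 mm farther back than shut.
Start: joints at [1.45, 0.507, -0.238, 1.5, 0.126, 1.149, -0.155], TCP at [0.141, -0.609, 0.231] pointing down, gripper open.
Joint ranges: [-3.08, 3.08], [-0.24, 2.05], [-1.43, 1.35], [0, 2.5], [-1.52, 4.66], [0.17, 1.96], [-2.89, 2.89]. Speed limits (rad/s): [2.39, 2.39, 3.14, 3.14, 3.14, 3.14, 3.14].

## Interface

Orientations are given as a unit quaternion [w, x, y, z].
In Python, from station import ctrl, get_state, vision, ticket, models gives the robot as it stands. Calls block until the motion is done:
- ctrl.movep(position, orientation): joint-space move of the TCP to a pose.
- ctrl.movel(position, frame=None, max_speed=0.15): straight line of the TCP; frame=None keeps the orientation; max_speed is the mean speed in m/s.
- ctrl.set_joints(angles): joint-space move.
- ctrl.ungrasp() and ctrl.close_gripper(force=None): open the fingers fully, or close them until they stop; force is the grip in N (None keeps the last).
- ctrl.pause(seconds).
- ctrl.ik(position, orientation): joint angles nearest the present ones, or None.
- get_state(): the state.
- vision.grab_frame(name): name is "scene" or "top"; returns (picture, depth): 480x640x3 uint8, blue, green, red; 480x640 float32, m along the optical axis (not along the pixel's ray), 0 where there is no reading.
- vision.camera_info(name): a dict with "mtx" (3x3 intrinsics, pixels), "R" (3x3) and "t" (3): a world point X has camera coordinates R X + t. Camera axes: x right, y down, z forward; pixel columns grow to the right and rows downward; lengths in m; the calibration is good to about 2 mm. A picture is of the moment at which its call begins. camera_info takes no time and is no camera call.
A pose or a line that the arm cannot do raises ctrl.Unreachable and nothing moves.
- ticket.close_job(): hands the job in; it is judged then, once.
Trained networks look in the newest picture that a camera, given by its name, has taken for a name from the list of things; names that differ only in an ending like _2 or _b are one class to them, and where a whole thing is asked for, a point or a joint stands for the part that bears it (a point fixed in the world has none). Each returns a list of dicts, best first, with "p" (0 to 1); they miss things now and then, are a little off and sometimes report something else, mostly with a low value. They report only what shows in the picture. A call takes as long as a camera call. They do not tell look-alikes from the thing itself.
- models.recognise(camera, target): "point" ([column, row] in pixels, amid what is visible of it).
- models.masks_of(camera, target): "mask" (480x640 bool, what is visible of it) and "point" ([column, row] in pixels, amid what is visible of it).
The state is a dict: "time": time; "qpos": joint angles; "qd": joint speeds; "tau": joint torques, N m; "tcp_pos": TCP position; "eef_rot": TCP orientation; "contact_force": force on the tool from outside, world axes, zero at the start; "wrist_torque": the same for the moment, N m; "width": finger opening in m; "gripper_force": force on a finger pad.
Only numpy, scipy, OpenCV 4.12 (cv2) and the standard library are available. Lean on these libraries where they do the work, as an engineer would, in place of code of your own. Each camera call takes 0.05 s, during which the arm holds its last target. There are 200 camera calls.

## Working session

There is one attempt and no reset: what is moved stays moved. The work goes in short steps, each a Python script; the robot and the scene stay as the last script left them, time stands still between calls to the robot, and variables do not carry over. Pictures are saved under pics/ and viewed, at most 10 in all, crops included, and the job is handed in when it is done.

```bash
mkdir -p pics; ls
cat > h.py <<'E'
import numpy as np, cv2
from station import ctrl, get_state, vision, ticket, models
def world(name, depth, mask=None):
    c=vision.camera_info(name); K=np.array(c["mtx"]);R=np.array(c["R"]);t=np.array(c["t"]).ravel()
    v,u=np.mgrid[0:480,0:640]; z=depth
    P=np.stack([(u-K[0,2])/K[0,0]*z,(v-K[1,2])/K[1,1]*z,z],-1)
    return (P-t)@R   # R^T (P-t)
E
python3 - <<'E'
from h import *
for n in ["scene","top"]:
    im,d=vision.grab_frame(n); cv2.imwrite(f"pics/{n}0.png",im); np.save(f"{n}0.npy",d)
    W=world(n,d)
    print(n,(-np.array(vision.camera_info(n)["R"]).T@np.array(vision.camera_info(n)["t"]).ravel()).round(3))
    for t in ["start_top","upper_half","lower_half"]:
        for r in models.masks_of(n,t):
            m=r["mask"]&(d>0); p=W[m]
            print(t,round(r["p"],2),np.round(r["point"]),m.sum(),np.median(p,0).round(3),p.min(0).round(3),p.max(0).round(3))
print(get_state()["time"],ctrl.pinch_z)
E
```

```text
pics
scene [-0.278  0.627  0.714]
start_top 0.63 [235. 292.] 104 [0.525 0.283 0.061] [0.515 0.271 0.051] [0.54  0.294 0.066]
start_top 0.59 [280. 334.] 163 [0.365 0.268 0.061] [0.356 0.254 0.051] [0.384 0.279 0.065]
upper_half 0.65 [401. 258.] 1332 [ 0.489 -0.109  0.018] [ 0.431 -0.188 -0.003] [ 0.58  -0.055  0.052]
lower_half 0.86 [319. 277.] 1632 [0.524 0.093 0.032] [ 0.227  0.014 -0.002] [0.635 0.255 0.24 ]
top [0.351 0.067 1.14 ]
start_top 0.5 [220. 236.] 126 [0.53  0.281 0.062] [0.518 0.268 0.049] [0.544 0.294 0.068]
upper_half 0.85 [400. 262.] 1705 [ 0.498 -0.116  0.02 ] [ 0.436 -0.181 -0.002] [ 0.568 -0.056  0.054]
upper_half 0.36 [376. 320.] 463 [ 0.366 -0.069  0.026] [ 0.342 -0.094 -0.002] [ 0.393 -0.045  0.032]
lower_half 0.71 [308. 248.] 2333 [0.523 0.085 0.033] [ 0.452  0.038 -0.   ] [0.606 0.132 0.065]
0.4 -0.0187
```

View pics/scene0.png

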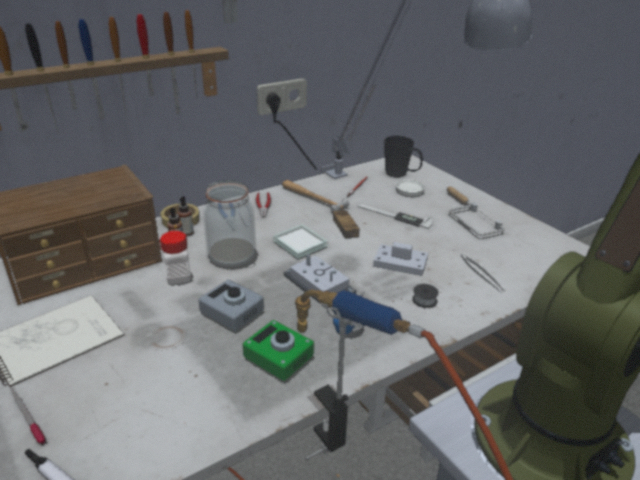

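View pics/top0.png

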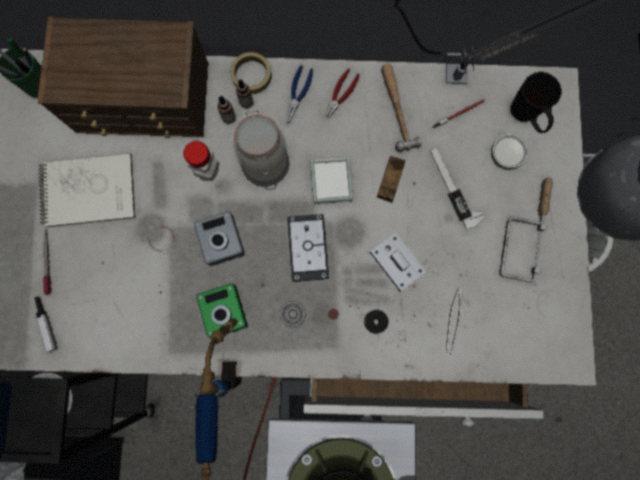

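Run:
```python
import cv2,numpy as np
i=cv2.imread("pics/top0.png");s=cv2.imread("pics/scene0.png")
a=cv2.resize(i[190:345,170:450],(800,443),interpolation=cv2.INTER_CUBIC)
cv2.imwrite("pics/crop0.png",a)
```

```text
(no output)
```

View pics/crop0.png

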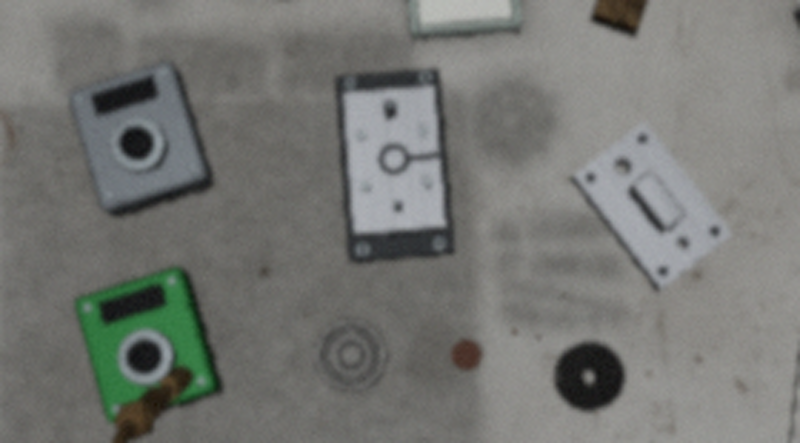

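The top view shows:
- **Timers:** the grey timer's button is at (218,240). The green look-alike is at (220,314), with the torch over it.
- **Lower half:** at (308,248), with the thick dowel at about (306,228), towards world +x, and the thin one at about (309,262).
- **Upper half:** at (398,262), with the large hole at (388,248) and the small one at (409,275).

I could confuse start_top between grey (218,240) and green (220,314), so I choose grey. upper_half is the plate with the bar at (398,262). The low-confidence hit at (376,320) is the spool.

```bash
cat >> h.py <<'E'
from scipy.optimize import minimize
from scipy.ndimage import map_coordinates
from scipy.spatial.transform import Rotation as Rn
def proj(name,X):
    c=vision.camera_info(name); p=np.asarray(X)@np.array(c["R"]).T+np.array(c["t"]).ravel()
    p=p@np.array(c["mtx"]).T; return p[...,:2]/p[...,2:]
def fit_rect(name,im,z,p0,L=.112,B=.072,e=.0025):
    "pose (x,y,yaw) of a bright L x B rectangle at height z: maximise inside-outside contrast at the edges"
    g=cv2.GaussianBlur(cv2.cvtColor(im,cv2.COLOR_BGR2GRAY),(0,0),.8).astype(float)
    s=np.linspace(-.46,.46,40)
    def pts(k): 
        return np.concatenate([np.c_[s*L,np.full(40,B/2+k)],np.c_[s*L,np.full(40,-B/2-k)],np.c_[np.full(40,L/2+k),s*B],np.c_[np.full(40,-L/2-k),s*B]])
    def f(p):
        c,sn=np.cos(p[2]),np.sin(p[2]); v=[]
        for k in (-e,e):
            q=pts(k)@np.array([[c,sn],[-sn,c]])+p[:2]
            u=proj(name,np.c_[q,np.full(len(q),z)]); v.append(map_coordinates(g,[u[:,1],u[:,0]],order=1))
        return -(v[0]-v[1]).mean()
    best=min((minimize(f,np.array(p0)+[a,b,w],method="Nelder-Mead",options=dict(initial_simplex=np.array(p0)+[a,b,w]+np.array([[0,0,0],[.004,0,0],[0,.004,0],[0,0,.06]]))) for a in(-.003,.003) for b in(-.003,.003) for w in(-.05,.05)),key=lambda r:r.fun)
    return best.x,best.fun
def down(yaw): 
    q=(Rn.from_euler("z",yaw)*Rn.from_euler("x",np.pi)).as_quat(); return [q[3],q[0],q[1],q[2]]
E
python3 - <<'E'
from h import *
for n in("top","scene"):
    im=cv2.imread(f"pics/{n}0.png"); d=np.load(f"{n}0.npy"); W=world(n,d)
    for nm,z,p in (("low",.032,(.523,.085,.08)),("up",.018,(.5,-.118,.67))):
        x,f=fit_rect(n,im,z,p); print(n,nm,x.round(4),round(f,1))
    def sel(c,r,zl,zh):
        m=(np.hypot(W[...,0]-c[0],W[...,1]-c[1])<r)&(W[...,2]>zl)&(W[...,2]<zh)&(d>0); return W[m]
    b=sel((.5,-.118),.06,.040,.056); print("bar",len(b),b.mean(0).round(4),cv2.minAreaRect(b[:,:2].astype(np.float32)))
    for c,zl,zh in(((.523,.085),.026,.038),((.5,-.118),.011,.024)):
        b=sel(c,.075,zl,zh); print("face",len(b),cv2.minAreaRect(b[:,:2].astype(np.float32)),np.median(b[:,2]).round(4))
    b=sel((.528,.282),.03,.05,.08);print("btn",len(b),b.mean(0).round(4),np.percentile(b[:,2],[10,50,90]).round(4))
    b=W[(W[...,0]>.1)&(W[...,0]<.47)&(W[...,1]>.1)&(W[...,1]<.45)&(d>0)&(W[...,2]>.08)];print("torch",b.min(0).round(3),b.max(0).round(3))
s=get_state();print(s["qpos"],s["eef_rot"],s["contact_force"])
for p,y in(((.12,-.42,.25),0),((.42,0,.25),0),((.53,.282,.1),0),((.5,-.118,.15),.67),((.523,.085,.1),.08)):
    for yy in (y,y+np.pi/2,y-np.pi/2,y+np.pi):
        q=ctrl.ik(p,down(yy)); print(p,round(yy,2),None if q is None else np.round(q,2))
E
```

```text
top low [0.5291 0.0856 0.1052] -66.3
top up [ 0.5016 -0.1194  0.6678] -19.2
bar 190 [ 0.5003 -0.1175  0.0492] ((0.5008392930030823, -0.11804720759391785), (0.04388173669576645, 0.020407916978001595), 40.427978515625)
face 1523 ((0.5291318297386169, 0.08559209108352661), (0.11254579573869705, 0.0719103217124939), 6.137501239776611) 0.0339
face 1334 ((0.5011234283447266, -0.11850258708000183), (0.11209224909543991, 0.07367868721485138), 38.55224609375) 0.0196
btn 260 [0.5319 0.2803 0.0571] [0.0513 0.0551 0.0643]
torch [0.1   0.219 0.08 ] [0.362 0.282 0.27 ]Traceback (most recent call last):
  File "<stdin>", line 5, in <module>
  File "h.py", line 26, in fit_rect
    best=min((minimize(f,np.array(p0)+[a,b,w],method="Nelder-Mead",options=dict(initial_simplex=np.array(p0)+[a,b,w]+np.array([[0,0,0],[.004,0,0],[0,.004,0],[0,0,.06]]))) for a in(-.003,.003) for b in(-.003,.003) for w in(-.05,.05)),key=lambda r:r.fun)
  File "h.py", line 26, in <genexpr>
    best=min((minimize(f,np.array(p0)+[a,b,w],method="Nelder-Mead",options=dict(initial_simplex=np.array(p0)+[a,b,w]+np.array([[0,0,0],[.004,0,0],[0,.004,0],[0,0,.06]]))) for a in(-.003,.003) for b in(-.003,.003) for w in(-.05,.05)),key=lambda r:r.fun)
              ~~~~~~~~^^^^^^^^^^^^^^^^^^^^^^^^^^^^^^^^^^^^^^^^^^^^^^^^^^^^^^^^^^^^^^^^^^^^^^^^^^^^^^^^^^^^^^^^^^^^^^^^^^^^^^^^^^^^^^^^^^^^^^^^^^^^^^^^^^^^^^^^^^^^^^^^^^^^
    res = _minimize_neldermead(fun, x0, args, callback, bounds=bounds,
                               **options)
    fxcc = func(xcc)
    fx = function(np.copy(x), *(wrapper_args + args))
  File "h.py", line 24, in f
    u=proj(name,np.c_[q,np.full(len(q),z)]); v.append(map_coordinates(g,[u[:,1],u[:,0]],order=1))
  File "h.py", line 12, in proj
    c=vision.camera_info(name); p=np.asarray(X)@np.array(c["R"]).T+np.array(c["t"]).ravel()
ValueError: time passes only in moves, steps and waits
```

```bash
python3 - <<'E'
s=open("h.py").read().replace("def world(","import functools\n@functools.cache\ndef cam(n): return vision.camera_info(n)\ndef world(",1)
s=s.replace("c=vision.camera_info(name)","c=cam(name)"); open("h.py","w").write(s)
E
python3 - <<'E'
from h import *
s=get_state();print(s["time"],np.round(s["qpos"],2),s["eef_rot"],s["contact_force"])
for p,y in(((.12,-.42,.25),0),((.42,0,.25),0),((.53,.282,.1),0),((.5,-.118,.15),.67),((.529,.0856,.1),.105)):
    for yy in (y,y+np.pi/2,y-np.pi/2,y+np.pi):
        q=ctrl.ik(p,down(yy)); print(p,round(yy,2),None if q is None else np.round(q,2))
im=cv2.imread("pics/scene0.png")
for nm,z,p in (("low",.032,(.529,.085,.1)),("up",.018,(.5,-.118,.67))): print(nm,fit_rect("scene",im,z,p))
E
```

```text
0.4 [ 1.45  0.51 -0.24  1.5   0.13  1.15 -0.15] [-1.36787558e-04  9.93577055e-01  1.13157487e-01 -3.05212040e-05] [0.75203566 0.33313958 0.82461429]
(0.12, -0.42, 0.25) 0 [ 1.42  0.2  -0.22  1.93  0.05  1.02 -0.4 ]
(0.12, -0.42, 0.25) 1.57 [ 1.73  0.23 -0.61  1.93  0.15  1.03  1.05]
(0.12, -0.42, 0.25) -1.57 [ 1.1   0.2   0.17  1.93 -0.04  1.01 -1.86]
(0.12, -0.42, 0.25) 3.14 [ 2.04  0.31 -1.05  1.92  0.3   1.08  2.43]
(0.42, 0, 0.25) 0 [ 0.63  0.23 -0.85  1.96  0.2   1.04 -1.88]
(0.42, 0, 0.25) 1.57 [ 0.81  0.29 -1.12  1.96  0.3   1.07 -0.44]
(0.42, 0, 0.25) -1.57 [-0.92  0.32  1.16  1.98 -0.34  1.06 -2.75]
(0.42, 0, 0.25) 3.14 [ 0.93  0.4  -1.37  1.96  0.43  1.14  0.96]
(0.53, 0.282, 0.1) 0 [-0.09  0.69 -0.74  1.73  0.56  0.95 -2.62]
(0.53, 0.282, 0.1) 1.57 [-0.04  0.71 -0.83  1.73  0.62  0.98 -1.11]
(0.53, 0.282, 0.1) -1.57 [ 0.12  0.89 -1.23  1.73  0.9   1.2   1.79]
(0.53, 0.282, 0.1) 3.14 [ 0.06  0.8  -1.05  1.73  0.78  1.09  0.32]
(0.5, -0.118, 0.15) 0.67 [ 0.57  0.46 -0.57  1.9   0.32  0.87 -1.06]
(0.5, -0.118, 0.15) 2.24 [ 0.77  0.54 -0.88  1.9   0.51  0.94  0.31]
(0.5, -0.118, 0.15) -0.9 [ 0.32  0.42 -0.2   1.91  0.11  0.82 -2.4 ]
(0.5, -0.118, 0.15) 3.81 [ 0.93  0.68 -1.23  1.9   0.73  1.1   1.65]
(0.529, 0.0856, 0.1) 0.1 [ 0.16  0.56 -0.55  1.91  0.4   0.79 -2.08]
(0.529, 0.0856, 0.1) 1.68 [ 0.33  0.63 -0.85  1.9   0.61  0.89 -0.72]
(0.529, 0.0856, 0.1) -1.47 [-0.85  0.81  1.15  1.92 -0.88  1.03 -2.34]
(0.529, 0.0856, 0.1) 3.25 [ 0.35  0.65 -0.89  1.9   0.64  0.9   0.82]
low (array([0.52805918, 0.08608185, 0.111976  ]), np.float64(-21.415338589325568))
up (array([ 0.50195004, -0.11745089,  0.66490122]), np.float64(-5.721395942054545))
```

Run:
```python
from h import *
def st(l):
    s=get_state(); print(l,round(s["time"],2),np.round(s["tcp_pos"],4),np.round(s["contact_force"],1),round(s["width"],4)); return s
ctrl.movep((.12,-.42,.25),down(0.226)); q=list(get_state()["qpos"]); st("retr")
q[0]=-.15; q[2]=-.1; q[6]=-.6; ctrl.set_joints(q); st("mid")
ctrl.close_gripper(20)
ctrl.movep((.5305,.2812,.10),down(1.2)); s=st("above"); print(np.round(s["qpos"],2))
f0=s["contact_force"][2]
ctrl.movel((.5305,.2812,.067),max_speed=.08); st("near")
z=.067
while z>.052:
    z-=.0015; ctrl.movel((.5305,.2812,z),max_speed=.05); s=get_state(); print(round(z,4),np.round(s["tcp_pos"][2],4),np.round(s["contact_force"][2]-f0,1),round(s["time"],2))
    if s["contact_force"][2]-f0>9: break
```

```text
retr 1.18 [ 0.1202 -0.4209  0.2506] [-1.1 -0.4  0.8] 0.0852
mid 3.26 [0.4341 0.0634 0.249 ] [-0.  -1.2  0.3] 0.0854
above 5.11 [0.531  0.2798 0.1007] [ 0.2 -0.6 -0.2] -0.0002
[-0.41  0.6  -0.19  1.74  0.15  0.82 -1.04]
near 5.67 [0.5306 0.281  0.0671] [-0.1  0.1  0.4] -0.0002
0.0655 0.0658 1.9 5.92
0.064 0.064 0.1 6.17
0.0625 0.0624 -0.4 6.42
0.061 0.0611 0.9 6.67
0.0595 0.0596 2.1 6.92
0.058 0.0581 2.6 7.17
0.0565 0.0566 2.8 7.42
0.055 0.0552 5.4 7.67
0.0535 0.055 16.2 7.92
```

```bash
cat >> h.py <<'E'
def st(l):
    s=get_state(); print(l,round(s["time"],2),np.round(s["tcp_pos"],4),"F",np.round(s["contact_force"],1),"T",np.round(s["wrist_torque"],2),round(s["width"],4),np.round(s["gripper_force"],1)); return s
E
python3 - <<'E'
from h import *
ctrl.pause(.1); ctrl.movel((.5305,.2812,.16),max_speed=.15); st("up"); ctrl.pause(.1)
ctrl.movep((.5013,-.1185,.16),down(.67)); ctrl.ungrasp(); s=st("above"); print(np.round(s["qpos"],2))
ctrl.movel((.5013,-.1185,.023),max_speed=.15); st("down")
ctrl.close_gripper(60); st("grip")
im,d=vision.grab_frame("scene"); cv2.imwrite("pics/grip_s.png",cv2.resize(im[180:340,300:500],(800,640))[:600])
E
```

```text
up 8.88 [0.5298 0.2808 0.1588] F [-0.6 -0.2  0.3] T [0.06 0.02 0.  ] -0.0001 0.0
above 11.25 [ 0.5013 -0.1186  0.16  ] F [ 0.4 -0.1 -0.6] T [0.   0.01 0.  ] 0.0852 0.0
[ 0.21  0.41 -0.04  1.89  0.02  0.84 -0.74]
down 12.32 [ 0.5017 -0.1186  0.0236] F [ 0.1  0.8 -0.3] T [ 0.04 -0.01 -0.04] 0.0856 0.0
grip 12.93 [ 0.5015 -0.1185  0.0234] F [-0.6  0.5  5.7] T [0.05 0.23 0.01] 0.019 60.3
```

View pics/grip_s.png

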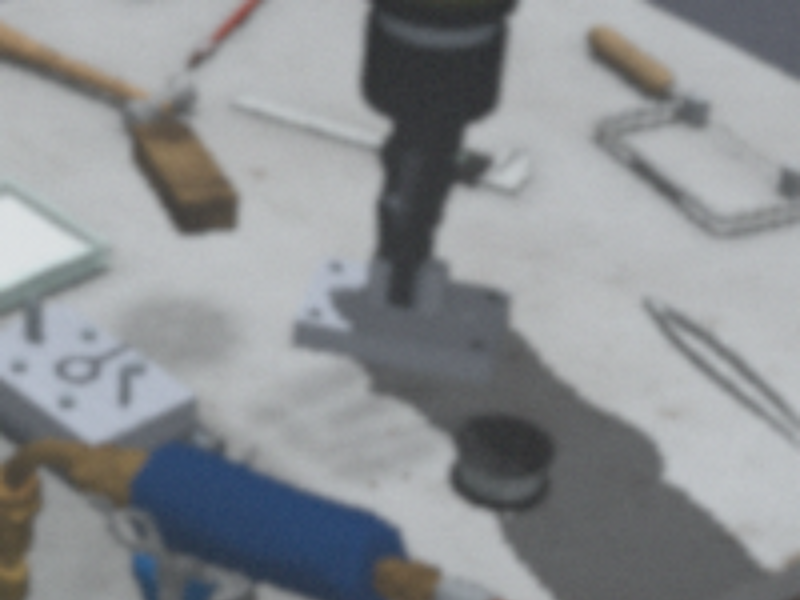

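Run:
```python
from h import *
ctrl.movel((.5015,-.1185,.10),max_speed=.12); st("lift")
ctrl.movep((.529,-.01,.11),down(.105)); s=st("hover"); print(s["eef_rot"])
for n in("top","scene"):
    im,d=vision.grab_frame(n); cv2.imwrite(f"pics/{n}1.png",im); np.save(f"{n}1.npy",d)
a=cv2.imread("pics/top1.png")[170:320,250:430]; b=cv2.imread("pics/scene1.png")[170:320,250:430]
cv2.imwrite("pics/both1.png",cv2.resize(np.hstack([a,b]),(800,333),interpolation=cv2.INTER_CUBIC))
```

```text
lift 13.78 [ 0.5009 -0.1184  0.0993] F [ 0.7 -0.6 -4. ] T [-0.01  0.   -0.  ] 0.0188 59.1
hover 14.44 [ 0.5284 -0.0099  0.1091] F [-0.2 -0.3 -4.2] T [-0.07  0.01  0.01] 0.0189 59.0
[ 3.22007059e-04  9.98563001e-01  5.35806466e-02 -9.71752466e-04]
```

View pics/both1.png

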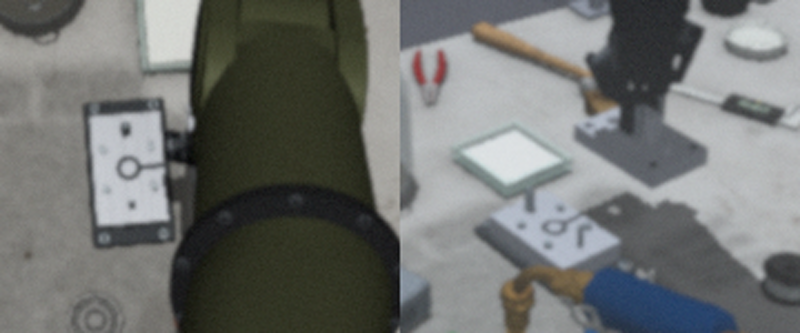

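```bash
cat >> h.py <<'E'
def descend(x,y,z,zend,f0,step=.002,lim=6):
    while z>zend+1e-6:
        z=max(z-step,zend); ctrl.movel((x,y,z),frame=None,max_speed=.05); s=get_state()
        F=np.array(s["contact_force"])-f0
        print(round(s["time"],2),round(z,4),np.round(np.array(s["tcp_pos"])*1e3,1),"F",np.round(F,1),"T",np.round(s["wrist_torque"],2))
        if abs(F).max()>lim: break
    return z,F
E
python3 - <<'E'
from h import *
ctrl.movep((.529,.0857,.105),down(.107)); ctrl.movel((.529,.0857,.086),max_speed=.08); ctrl.pause(.15)
s=st("pre"); f0=np.array(s["contact_force"])
descend(.529,.0857,.086,.063,f0)
E
```

```text
pre 15.54 [0.5293 0.0852 0.0863] F [ 1.   0.4 -3.6] T [0.02 0.   0.01] 0.0191 59.0
15.79 0.084 [529.   85.7  84.1] F [-0.2 -1.1 -0.4] T [-0.    0.02  0.01]
16.04 0.082 [528.9  85.7  81.9] F [-1.7  0.6  0.1] T [-0.03 -0.02 -0.03]
16.29 0.08 [528.9  85.6  79.9] F [-0.6  0.5 -0.5] T [-0.03 -0.03  0.  ]
16.54 0.078 [528.9  85.7  77.8] F [-1.6 -0.5 -0.8] T [ 0.03 -0.   -0.01]
16.79 0.076 [528.9  85.7  75.8] F [-1.4  0.3  0.1] T [0.08 0.02 0.02]
17.04 0.074 [528.9  85.7  73.8] F [-1.5 -0.9 -1. ] T [-0.04 -0.03 -0.02]
17.29 0.072 [528.9  85.7  71.9] F [-0.5 -0.9  0. ] T [-0.03  0.    0.02]
17.54 0.07 [528.9  85.6  69.9] F [-0.2 -0.8 -0.7] T [ 0.04 -0.03  0.01]
17.79 0.068 [528.9  85.7  67.9] F [-0.4 -0.7 -0.2] T [-0.02  0.02  0.01]
18.04 0.066 [528.9  85.7  65.8] F [-0.8 -0.5 -0.4] T [ 0.06 -0.08  0.03]
18.29 0.064 [528.9  85.7  63.9] F [-1.4 -0.8 -0.1] T [0.01 0.01 0.03]
18.54 0.063 [528.9  85.7  62.9] F [-1.4 -0.3  0.3] T [0.02 0.01 0.  ]
```

The half slid onto both dowels with almost no side force. Next I press it shut.

Run:
```python
from h import *
f0=np.array([0,0,-3.9])
z,F=descend(.529,.0857,.063,.050,f0,step=.001,lim=18)
ctrl.pause(.5); s=st("held")
im,d=vision.grab_frame("scene"); cv2.imwrite("pics/closed.png",cv2.resize(im[200:320,250:410],(800,600),interpolation=cv2.INTER_CUBIC))
```

```text
18.79 0.062 [529.   85.7  61.9] F [ 0.1 -1.   0.5] T [-0.02 -0.01  0.01]
19.04 0.061 [528.9  85.7  60.9] F [-0.1 -0.5  0.1] T [ 0.04 -0.   -0.02]
19.29 0.06 [529.1  85.7  60.4] F [-1.3  0.2  5.3] T [-0.01  0.2  -0.03]
19.54 0.059 [529.2  85.7  59.2] F [-1.8  0.1  8.2] T [-0.04  0.35  0.03]
19.79 0.058 [529.2  85.7  58.1] F [-1.  -0.4  8.8] T [-0.07  0.31 -0.03]
20.04 0.057 [529.2  85.7  57.2] F [-2.  -0.4  9.2] T [-0.06  0.38 -0.  ]
20.29 0.056 [529.2  85.7  56.3] F [-1.3 -0.5 10.5] T [-0.08  0.4  -0.04]
20.54 0.055 [529.2  85.7  55.4] F [-2.1 -0.3 12.2] T [-0.03  0.52 -0.  ]
20.79 0.054 [529.2  85.7  55.3] F [-5.1  0.3 21.6] T [-0.15  1.13 -0.02]
held 21.29 [0.5292 0.0857 0.0553] F [-4.7 -1.1 19. ] T [-0.2   1.14 -0.03] 0.0187 62.3
```

View pics/closed.png

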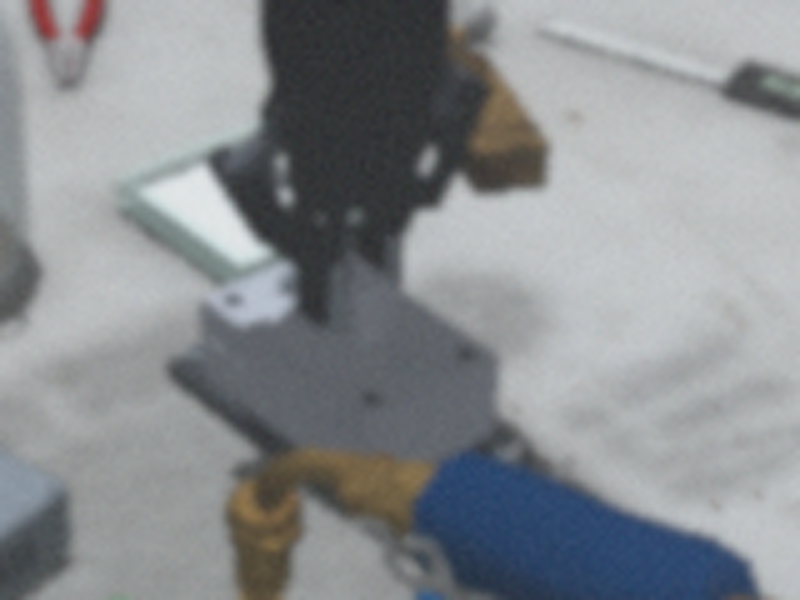

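The picture shows the upper plate seated square over the lower block, with only the dark flange edge below it. The spring force began at an underside height of 37.0 mm. It then rose for 5.1 mm to a hard stop at 31.9 mm, so the faces meet, with about 20 N still pressing.

```bash
python3 -c "
from h import *
print(ticket.close_job()); st('end')"
```

```text
the job is handed in; nothing more can be done
None
the job is handed in; nothing more can be done
```

The job is handed in: I pressed the grey timer's button to its stop and let it up, then fitted the upper mould half over both dowels and closed it flush. The arm was still gripping it and pressing with about 20 N at 21 s of the 51 s limit; no verdict was returned.

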